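Clip down the control box lid corner to opposite corner

TASK

Close up the control box on the bench: fold each of its four lid clips over the lid's rim and press it down until it snaps home, working in opposite-corner order (any clip first, then the one diagonally across, then the remaining two). Press gently, feeling for each snap - the plastic cracks at more than about 30 N - and leave the flask, bottle and screwdriver where they are.

Things in the scene. Friction and masses are not known exactly. Their poses are not given: they have to be found in the camera images.
- board: Fixed plywood board 220 x 280 x 12 mm (x, y, z); origin: centre of its underside. Centred and square on it: a grey control box, 170 (x) x 150 mm (y), with a white lid, its flat top 62 mm above the box's underside, with an upstanding rim. The feet under the box are screwed out differently each time, unmeasured: its underside is 6 to 24 mm above the board. A black clip sits near each corner, on the +y and -y sides.
- under_a (a point): Point on the board's top straight below the middle of clip a's hinge pin (the +x +y corner in the board's frame; diagonally opposite clip c). The pin lies along the board's x, 78 to 96 mm above this point (not measured: feel for it), 72 mm above the box's underside. Closed, the clip reaches from the pin towards the board's -y (inward, over the lid).
- under_b (a point): Point on the board's top straight below the middle of clip b's hinge pin (the +x -y corner in the board's frame; diagonally opposite clip d). The pin lies along the board's x, 78 to 96 mm above this point (not measured: feel for it), 72 mm above the box's underside. Closed, the clip reaches from the pin towards the board's +y (inward, over the lid).
- under_c (a point): Point on the board's top straight below the middle of clip c's hinge pin (the -x -y corner in the board's frame; diagonally opposite clip a). The pin lies along the board's x, 78 to 96 mm above this point (not measured: feel for it), 72 mm above the box's underside. Closed, the clip reaches from the pin towards the board's +y (inward, over the lid).
- under_d (a point): Point on the board's top straight below the middle of clip d's hinge pin (the -x +y corner in the board's frame; diagonally opposite clip b). The pin lies along the board's x, 78 to 96 mm above this point (not measured: feel for it), 72 mm above the box's underside. Closed, the clip reaches from the pin towards the board's -y (inward, over the lid).
- clip_a (a joint): Clip a's angle (rad): 0 = level on the lid, snapped home; 1.57 = upright; 2.1 = leaning outward (limit). Starts at 1.45 to 2.0; stiff, stays where left. Black plate 30 mm wide (along the pin), 5 mm thick; closed it reaches 48 mm inward of the pin, its upper face 9 mm above the pin. All four clips are alike.
- clip_b (a joint): Clip b's angle, as for clip a. Below about 0.35 rad the clip's springy hooked lip rides on the lid's rim: pressed straight down about 30 mm inward of the pin it resists with 5 to 10 N, gives way at about 0.1 rad (the fingers then about 3 mm above its end) and pulls itself down to 0, against a hard stop, and stays. Let go before that, it stays open.
- clip_c (a joint): Clip c's angle (rad), as for clips a and b: 0 = snapped home, 1.57 = upright.
- clip_d (a joint): Clip d's angle (rad), as for clips a and b: 0 = snapped home, 1.57 = upright.
- flask_mid (a point): Loose conical glass flask, 72 mm across the foot, 112 mm tall, beyond the board's +x edge; point half-way up. Bystander.
- bottle_mid (a point): Loose square white plastic bottle with a screw cap, 45 x 45 x 99 mm, beyond the board's +x edge; point half-way up. Bystander.
- driver_grip (a point): Loose screwdriver lying beside the board's +y edge; point on its handle. Bystander.

How it is judged:
On the way, in this order (a step that is already met when the one before it is completed fails the run):
1. one clip is snapped home (value of joint any of clip_a, clip_b, clip_c, clip_d below 0.08 rad), for 0.2 s.
2. the clip diagonally opposite is snapped home too ((value of joint each of clip_a, clip_c below 0.08 rad or value of joint each of clip_b, clip_d below 0.08 rad)), for 0.2 s.
3. a third clip is snapped home ((value of joint each of clip_a, clip_b, clip_c below 0.08 rad or value of joint each of clip_b, clip_c, clip_d below 0.08 rad or value of joint each of clip_c, clip_d, clip_a below 0.08 rad or value of joint each of clip_d, clip_a, clip_b below 0.08 rad)), for 0.2 s.
4. all four clips are snapped home (value of joint each of clip_a, clip_b, clip_c, clip_d below 0.08 rad), for 0.2 s.
At the end, for the whole second after the job is handed in: All four clips are snapped home (each at less than 0.08 rad from level) and at rest (all of step 4 and velocity of joint clip_a between -0.2 and 0.2 rad/s and velocity of joint clip_b between -0.2 and 0.2 rad/s and velocity of joint clip_c between -0.2 and 0.2 rad/s and velocity of joint clip_d between -0.2 and 0.2 rad/s); the robot touches nothing.
It fails at once if two clips of the same side or end are snapped home while the other two are open (not opposite corners) ((value of joint each of clip_a, clip_b below 0.08 rad and not (value of joint clip_c below 0.08 rad) and not (value of joint clip_d below 0.08 rad)) or (value of joint each of clip_b, clip_c below 0.08 rad and not (value of joint clip_a below 0.08 rad) and not (value of joint clip_d below 0.08 rad)) or (value of joint each of clip_c, clip_d below 0.08 rad and not (value of joint clip_a below 0.08 rad) and not (value of joint clip_b below 0.08 rad)) or (value of joint each of clip_d, clip_a below 0.08 rad and not (value of joint clip_b below 0.08 rad) and not (value of joint clip_c below 0.08 rad))).
It fails at once if the robot presses on something with more than 30 N (contact force between any of the fingers, the arm and anything else above 30 N).
It fails at once if the flask is moved by more than 15 mm (distance of flask_mid from where it was at the start of the episode above 0.015 m).
It fails at once if the bottle is moved by more than 15 mm (distance of bottle_mid from where it was at the start of the episode above 0.015 m).
It fails at once if the screwdriver is moved by more than 15 mm (distance of driver_grip from where it was at the start of the episode above 0.015 m).
It also fails if it takes over 70 s, if anything falls off the work surface, if the arm or the gripper's body presses on something with over 40 N, if the wrist force passes 120 N, or if a joint passes its speed limit or range.

ROBOT

A 6-joint arm with a two-finger parallel gripper is mounted at the origin on the work surface. World frame = base frame: x ahead of the robot, y to its left, z up, the work surface at z = 0. Lengths are in m, angles in rad, forces in N, time in s.
With the tool pointing down it reaches from about 0.375 to 0.975 m from the base axis. Payload 3.8 kg.
Tool frame: the origin (TCP) lies at the very end of the fingers, on their centre line; the grasp point (between the pads) lies 19 mm behind it; z points along the fingers, y is the direction in which the jaws open and shut (so a half turn about z gives the same grasp; the last joint's range is limited). The gripper opens to 85 mm and grips with 20 to 120 N. Pads are 22 mm wide; open, the fingers measure 114 mm over their backs; the gripper's body (76 mm by 85 mm) begins 54 mm behind the grasp point. The pads swing forward as they close: fully open they stand 13 mm farther back than shut.
Start: joints at [1.15, 0.264, 1.604, -0, 1.274, -0.037], TCP at [0.253, 0.626, 0.231] pointing down, gripper open.
Joint ranges: [-2.63, 2.63], [-0.94, 2.18], [0.31, 2.57], [-1.31, 4.45], [0, 2.66], [-2.55, 2.55]. Speed limits (rad/s): [2.57, 2.57, 3.14, 3.14, 3.14, 3.14].

INTERFACE

Orientations are given as a unit quaternion [x, y, z, w].
In Python, from cell import bot, get_image, ticket gives the robot as it stands. The module is installed in compiled form; this text tells all that it offers.
- The arm moves only by the tool send_rows, never from a script. Its argument "targets" is a list of rows, each a list of 3 entries, a list of its own where there are three numbers: the shift along the tool's x, y, z in m, then the turn, a rotation vector about the tool's x, y, z in degrees, then the opening, from 0 (shut) to 1 (fully open). A call has 1 to 5 rows; each row is the pose to reach, as a shift and turn from the pose measured when the call began, along the tool's axes at that moment; what a row does not reach only later rows make up. A row lasts 1/8 s, in which the tool goes at most 62.5 mm and 10.7 degrees, less where a joint would pass 70% of its speed; a pose out of reach is approached as far as the arm can. A call with a gripper value outside its range is refused whole. The fingers move at their own pace and stop on an object; "squeeze" is the grip in N (left out, the last holds). Time passes only in rows, so rows that repeat a pose let the fingers close. It gives the time, the measured TCP pose, the force and the opening at its end, in the units of the state.
- bot.get_obs(): the state, without advancing time (a new reading comes with each control period).
- get_image(name): name is "side" or "top"; returns a dict with "image" (384x512x3 uint8, red, green, blue), "mtx" (3x3 intrinsics, pixels), "position" and "attitude" of the camera in the world. Camera axes: x right, y down, z forward; pixel columns grow to the right and rows downward; lengths in m; the calibration is good to about 2 mm. A picture is of the moment at which its call begins. There is no depth.
- ticket.hand_in(): hands the job in, once; it reports no verdict.
The state is a dict: "clock": time; "qpos": joint angles; "joint_velocities": joint speeds; "effort": joint torques, N m; "ee_pos": TCP position; "tcp_rot": TCP orientation; "wrist_force": force on the tool from outside, world axes, zero at the start; "ft_torque": the same for the moment, N m; "width": opening from 0.0 (shut) to 1.0 (fully open).
Only numpy, scipy, OpenCV 4.12 (cv2) and the standard library are available. Lean on these libraries where they do the work, as an engineer would, in place of code of your own. Each camera call takes 0.05 s, during which the arm holds its last target. There are 200 camera calls.

## Working session

There is one attempt and no reset: what is moved stays moved. The work goes in short steps, Python scripts to look and compute and a tool call to move; the robot and the scene stay as the last step left them, time stands still between calls to the robot, and variables do not carry over. Pictures are saved under pics/ and viewed, about 8 in all and at most 12, crops included, and the job is handed in when it is done.

Besides the shell and the picture viewer there is one more tool, called after "Request:" in YAML: its name, and indented under it one key for each argument. send_rows: Moves the arm, as the interface text tells. Its arguments: {"type":"object","properties":{"targets":{"type":"array","items":{"type":"array"}},"squeeze":{"type":"number"}},"required":["targets"]}

```bash
mkdir -p pics
cat > h.py <<'E'
import numpy as np, cv2
from cell import bot, get_image, ticket
from scipy.spatial.transform import Rotation as R
def rot(a):
    a=np.array(a,float); return R.from_quat(a).as_matrix() if a.size==4 else a.reshape(3,3)
def ray(c,u,v):
    d=rot(c["attitude"])@np.linalg.inv(c["mtx"])@[u,v,1]; return np.array(c["position"],float),d/np.linalg.norm(d)
def onz(c,u,v,z):
    p,d=ray(c,u,v); return p+d*(z-p[2])/d[2]
def proj(c,P):
    q=np.array(c["mtx"])@(rot(c["attitude"]).T@(np.array(P)-c["position"])); return q[:2]/q[2]
E
python3 - <<'E'
from h import *
o=bot.get_obs(); print(o)
for n in("side","top"):
    c=get_image(n); cv2.imwrite(f"pics/{n}0.png",c["image"][:,:,::-1]); print(n,c["position"],c["attitude"],c["mtx"])
    np.savez(f"{n}0.npz",**c)
E
```

```text
{'clock': 0.0, 'qpos': array([ 1.15010683e+00,  2.64736445e-01,  1.60539059e+00, -4.81540506e-07,
        1.27367155e+00, -3.68961264e-02]), 'joint_velocities': array([ 0.00072621, -0.00045959, -0.00167522,  0.00108146, -0.00030205,
        0.00105543]), 'effort': array([ 3.37970068e-04, -5.15093851e+01, -3.67319512e+01,  9.62764989e-05,
        1.29964194e-02, -2.17121135e-05]), 'ee_pos': array([0.25244881, 0.6252285 , 0.22996431]), 'tcp_rot': array([ 1.90720922e-01,  9.81643679e-01, -1.07427333e-03, -2.49930109e-04]), 'wrist_force': array([-0.20115983,  0.34527168,  0.81379013]), 'ft_torque': array([ 0.0118958 ,  0.03370483, -0.00137112]), 'width': 0.9982047088035595}
side [ 0.55243982 -0.54175209  0.64935202] [ 0.91436001 -0.04358037  0.02266895 -0.40191123] [[376.46914709   0.         258.29680893]
 [  0.         376.46914709 194.77821226]
 [  0.           0.           1.        ]]
top [0.53026132 0.06626712 1.12639074] [ 0.71281583 -0.70028201  0.03506593 -0.01640363] [[453.86436609   0.         264.08367904]
 [  0.         453.86436609 191.73383543]
 [  0.           0.           1.        ]]
```

View pics/side0.png

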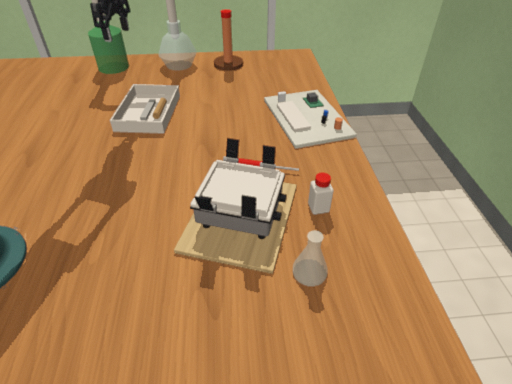

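View pics/top0.png

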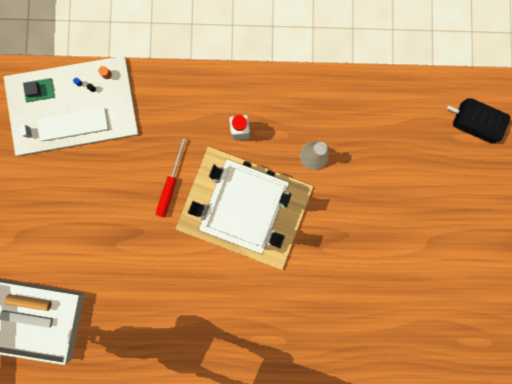

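The side view shows the box on its board around (240,200), with four upright clips. The flask is at (312,258), the bottle at (320,193) and the screwdriver behind the box. In the top view the board's corners are near (209,149), (313,186), (284,267) and (178,229).

Run:
```python
from h import *
T=np.load("top0.npz"); S=np.load("side0.npz")
im=T["image"]; hsv=cv2.cvtColor(im,cv2.COLOR_RGB2HSV)
for p in [(200,225),(215,160),(290,255),(300,190),(150,250),(330,200)]: print(p,hsv[p[1],p[0]])
# board: less saturated than table
m=((hsv[:,:,1]<155)).astype(np.uint8); 
roi=np.zeros_like(m); roi[140:275,168:322]=1; m*=roi
n,l,st,ce=cv2.connectedComponentsWithStats(m); print(st[1:][st[1:,4]>100])
k=1+np.argmax(st[1:,4]); cs,_=cv2.findContours((l==k).astype(np.uint8),cv2.RETR_EXTERNAL,cv2.CHAIN_APPROX_NONE)
h=cv2.convexHull(max(cs,key=cv2.contourArea)); W=np.array([onz(T,u,v,.012)[:2] for u,v in h[:,0]],np.float32)
print(cv2.minAreaRect(W*1000)); print(cv2.approxPolyDP(h,6,True)[:,0])
v=im.copy(); cv2.drawContours(v,[h],-1,(255,0,255),1)
a=cv2.resize(v[135:280,150:345],None,fx=4,fy=4,interpolation=cv2.INTER_CUBIC); cv2.imwrite("pics/t1.png",a[:,:,::-1])
a=cv2.resize(S["image"][125:285,170:350],None,fx=3.7,fy=3.7,interpolation=cv2.INTER_CUBIC); cv2.imwrite("pics/s1.png",a[:,:,::-1])
```

```text
(200, 225) [ 21  55 221]
(215, 160) [ 21 123 237]
(290, 255) [ 13 191 182]
(300, 190) [ 19 137 162]
(150, 250) [ 14 191 222]
(330, 200) [ 14 193 196]
[[  171   140    15    37   135]
 [  299   141    23    29   557]
 [  176   147   137   123 10196]]
((572.9044189453125, 85.22053527832031), (280.50616455078125, 219.55264282226562), 70.19104766845703)
[[208 147]
 [312 186]
 [281 269]
 [176 229]]
```

View pics/t1.png

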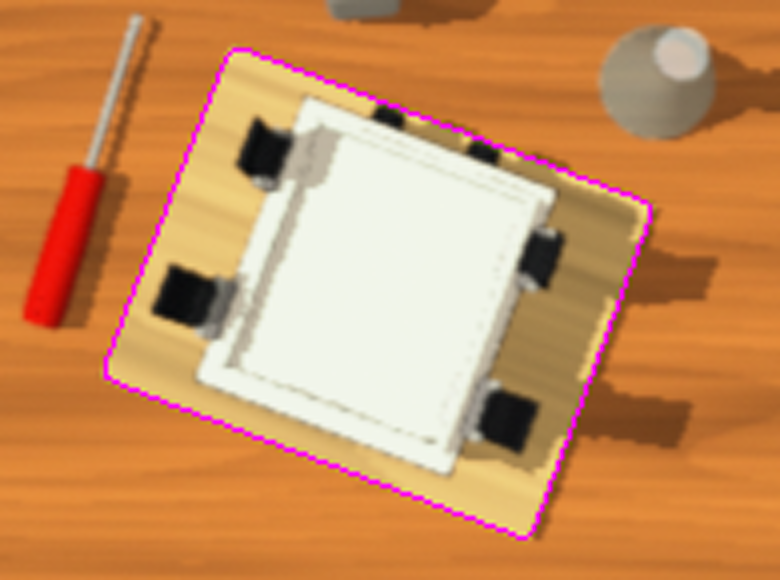

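View pics/s1.png

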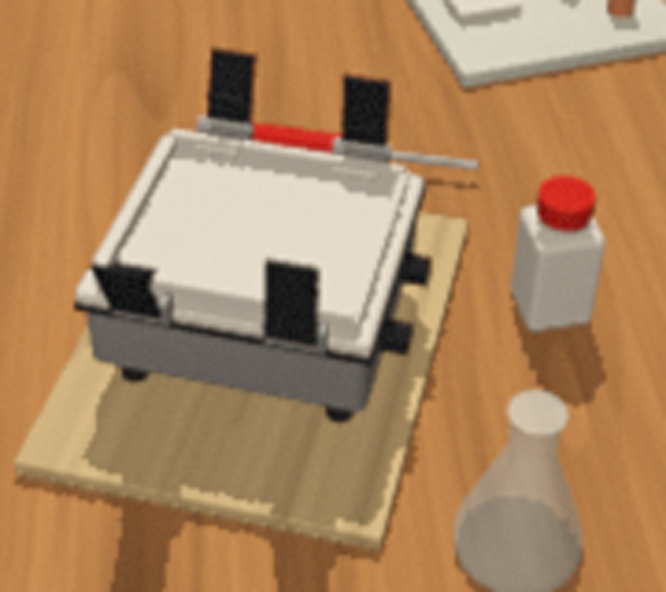

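The top crop has clip a at (265,152), d at (187,297), b at (543,258) and c at (507,418). Each has a grey hinge tab on its inner side. In the side crop all four clips stand roughly upright, and c leans outward the most.

```bash
cat >> h.py <<'E'
C=np.array([.5729,.0852]); th=np.deg2rad(70.19-90)
BX=np.array([np.cos(th),np.sin(th)]); BY=np.array([-np.sin(th),np.cos(th)])
def tob(p): return np.round(1000*np.array([(p[:2]-C)@BX,(p[:2]-C)@BY,p[2]-.012]),1)
def fromb(x,y,z): return np.r_[C+BX*x+BY*y,z+.012]
def tri(c1,uv1,c2,uv2):
    p,d=ray(c1,*uv1);q,e=ray(c2,*uv2)
    s=np.linalg.lstsq(np.c_[d,-e],q-p,rcond=None)[0]; A=p+s[0]*d;B=q+s[1]*e
    return (A+B)/2,np.linalg.norm(A-B)
E
python3 - <<'E'
from h import *
T=dict(np.load("top0.npz")); S=dict(np.load("side0.npz"))
t=lambda u,v:(150+u/4-.4,135+v/4-.4); s=lambda u,v:(170+u/3.7-.4,125+v/3.7-.4)
for n,a,b in [("lid a",(308,97),(423,180)),("lid b",(553,190),(360,352)),("lid c",(450,472),(78,303)),("lid d",(200,378),(175,130))]:
    p,e=tri(T,t(*a),S,s(*b)); print(n,tob(p),round(e*1000,1))
hsv=cv2.cvtColor(T["image"],cv2.COLOR_RGB2HSV); m=(hsv[:,:,2]<60).astype(np.uint8)
n,l,st,ce=cv2.connectedComponentsWithStats(m)
for i in range(1,n):
    if st[i,4]>25 and 180<ce[i][0]<320 and 145<ce[i][1]<260:
        cs,_=cv2.findContours((l==i).astype(np.uint8),cv2.RETR_EXTERNAL,cv2.CHAIN_APPROX_NONE)
        r=np.array([tob(onz(T,u,v,.012+.115)) for u,v in cs[0][:,0]])
        print("top blob",ce[i].round(1),st[i,4],"x",r[:,0].min(),r[:,0].max(),"y",r[:,1].min(),r[:,1].max())
print("tabs at z=87:")
for n,a in [("a",(285,163)),("b",(527,265)),("c",(478,402)),("d",(222,303))]: print(n,tob(onz(T,*t(*a),.099)))
print("tab side:")
for n,a in [("a",(362,150)),("b",(295,340)),("c",(150,302)),("d",(226,130))]: print(n,tob(onz(S,*s(*a),.099)))
print("flask,bottle top",tob(onz(T,*t(680,52),.112)), tob(onz(T,240,123,.099)))
print("driver",tob(onz(T,*t(85,170),.01)),tob(onz(T,*t(42,320),.01)))
E
```

```text
lid a [87.2 75.3 83.9] 2.1
lid b [ 85.  -75.3  80.6] 3.5
lid c [-83.6 -76.3  77.5] 1.5
lid d [-79.9  75.2  90.8] 9.4
top blob [215.5 172.6] 113 x 31.3 59.8 y 72.3 93.8
top blob [284.8 199.2] 86 x 30.8 58.8 y -88.4 -71.1
top blob [196.1 208.9] 146 x -57.7 -31.9 y 80.1 107.4
top blob [276.4 239.5] 146 x -58.8 -31.2 y -106.6 -80.7
tabs at z=87:
a [45.9 73.3 87. ]
b [ 40.6 -75.7  87. ]
c [-41.6 -77.1  87. ]
d [-40.8  77.7  87. ]
tab side:
a [45.  91.9 87. ]
b [ 47.9 -82.1  87. ]
c [-39.2 -73.8  87. ]
d [-45.3  90.   87. ]
flask,bottle top [ 183.6 -113.7  100. ] [174.1  75.9  87. ]
driver [  4.9 195.4  -2. ] [-90.  185.9  -2. ]
```

```bash
cat >> h.py <<'E'
def to(*pts):
    o=bot.get_obs(); M=R.from_quat(o["tcp_rot"]).as_matrix()
    G=np.c_[np.r_[-BX,0],np.r_[BY,0],[0,0,-1]]
    print("t",round(o["clock"],2),"at",tob(o["ee_pos"]),"F",o["wrist_force"].round(1),"turn",np.rad2deg(R.from_matrix(M.T@G).as_rotvec()).round(2))
    for p in pts: print(p,(M.T@(fromb(*np.array(p)/1000)-o["ee_pos"])).round(4))
E
python3 -c "
from h import *
to((-45,140,200),(-45,135,119))"
```

```text
t 0.1 at [-484.5  399.5  218.1] F [ 0.6  0.5 -0. ] turn [-0.12 -0.01 -2.18]
(-45, 140, 200) [-0.449  -0.2426  0.0185]
(-45, 135, 119) [-0.4492 -0.2474  0.0995]
```

Request:
send_rows:
  targets:
    - [[-0.055,-0.03,0.002],[0,0,-2.2],0]
    - [[-0.11,-0.06,0.004],[0,0,-2.2],0]
    - [[-0.165,-0.09,0.006],[0,0,-2.2],0]
    - [[-0.22,-0.12,0.008],[0,0,-2.2],0]
    - [[-0.275,-0.15,0.01],[0,0,-2.2],0]
  squeeze: 40

```text
clock: 0.72
ee_pos: [0.4512, 0.3823, 0.2199]
tcp_rot: [0.172, 0.985, -0.001, -0.0]
wrist_force: [0.8, 1.2, 0.4]
width: -0.002
```

```bash
python3 -c "
from h import *
to((-45,140,190),(-45,135,119))"
```

```text
t 0.72 at [-215.2  238.3  207.9] F [0.8 1.2 0.4] turn [-0.14 -0.02  0.03]
(-45, 140, 190) [-0.1701 -0.0984  0.0181]
(-45, 135, 119) [-0.1701 -0.1032  0.0891]
```

Request:
send_rows:
  targets:
    - [[-0.05,-0.028,0.005],[0,0,0],0]
    - [[-0.1,-0.058,0.01],[0,0,0],0]
    - [[-0.15,-0.09,0.02],[0,0,0],0]
    - [[-0.17,-0.102,0.05],[0,0,0],0]
    - [[-0.17,-0.104,0.089],[0,0,0],0]

```text
clock: 1.35
ee_pos: [0.5781, 0.225, 0.1311]
tcp_rot: [0.173, 0.985, -0.001, 0.001]
wrist_force: [-0.4, 0.7, -0.4]
width: -0.001
```

```bash
python3 -c "
from h import *
to((-45,110,119))
c=get_image('side'); cv2.imwrite('pics/s2.png',cv2.resize(c['image'][70:290,130:380],None,fx=3,fy=3)[:,:,::-1])"
```

```text
t 1.35 at [-42.4 133.3 119.1] F [-0.4  0.7 -0.4] turn [-0.06  0.11 -0.15]
(-45, 110, 119) [ 0.0025 -0.0233  0.0001]
```

View pics/s2.png

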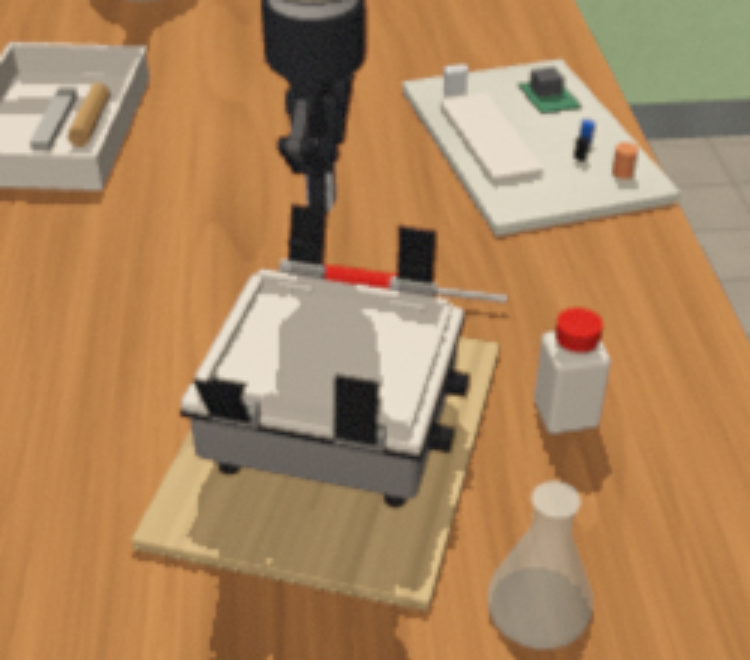

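The view shows the finger just behind clip d, near (320,190), as intended. I'll push inward slowly.

Request:
send_rows:
  targets:
    - [[0.002,-0.008,0],[0,0,0],0]
    - [[0.002,-0.015,0],[0,0,0],0]
    - [[0.002,-0.021,0],[0,0,0],0]
    - [[0.002,-0.027,0],[0,0,0],0]
    - [[0.002,-0.033,0],[0,0,0],0]

```text
clock: 2.02
ee_pos: [0.5604, 0.1936, 0.1253]
tcp_rot: [0.173, 0.985, -0.003, -0.003]
wrist_force: [0.7, 0.9, 1.8]
width: 0.003
```

```bash
python3 -c "
from h import *
to((-45,70,119))"
```

```text
t 2.02 at [-48.5  97.8 113.3] F [0.7 0.9 1.8] turn [-0.39 -0.32 -0.09]
(-45, 70, 119) [-0.0035 -0.0278 -0.0055]
```

Request:
send_rows:
  targets:
    - [[-0.003,-0.007,-0.004],[0,0,0],0]
    - [[-0.003,-0.014,-0.004],[0,0,0],0]
    - [[-0.003,-0.021,-0.004],[0,0,0],0]
    - [[-0.003,-0.028,-0.002],[0,0,0],0]
    - [[-0.003,-0.035,0],[0,0,0],0]

```text
clock: 2.65
ee_pos: [0.5509, 0.1592, 0.1253]
tcp_rot: [0.173, 0.985, -0.003, -0.003]
wrist_force: [1.1, 2.4, 1.1]
width: 0.003
```

```bash
python3 -c "
from h import *
to((-45,54,100))"
```

```text
t 2.65 at [-45.7  62.2 113.3] F [1.1 2.4 1.1] turn [-0.4  -0.33 -0.09]
(-45, 54, 100) [-0.0008 -0.0081  0.0133]
```

Request:
send_rows:
  targets:
    - [[-0.001,-0.004,0.001],[0,0,0],0]
    - [[-0.001,-0.008,0.003],[0,0,0],0]
    - [[-0.001,-0.008,0.005],[0,0,0],0]
    - [[-0.001,-0.008,0.007],[0,0,0],0]

```text
clock: 3.15
ee_pos: [0.5498, 0.1508, 0.1195]
tcp_rot: [0.172, 0.985, -0.003, -0.003]
wrist_force: [-1.7, -1.4, 4.7]
width: -0.005
```

```bash
python3 -c "
from h import *
to((-45,54,100))"
```

```text
t 3.15 at [-43.9  53.9 107.5] F [-1.7 -1.4  4.7] turn [-0.42 -0.23 -0.05]
(-45, 54, 100) [0.001  0.0002 0.0075]
```

Request:
send_rows:
  targets:
    - [[0,0,0.0015],[0,0,0],0]
    - [[0,0,0.003],[0,0,0],0]
    - [[0,0,0.0045],[0,0,0],0]

```text
clock: 3.52
ee_pos: [0.5495, 0.1505, 0.1149]
tcp_rot: [0.172, 0.985, -0.004, -0.003]
wrist_force: [-3.5, -1.2, 7.6]
width: 0.003
```

Request:
send_rows:
  targets:
    - [[0,0,0.0015],[0,0,0],0]
    - [[0,0,0.003],[0,0,0],0]

```text
clock: 3.78
ee_pos: [0.5496, 0.1505, 0.1146]
tcp_rot: [0.172, 0.985, -0.004, -0.003]
wrist_force: [-9.0, -3.1, 22.5]
width: -0.005
```

Request:
send_rows:
  targets:
    - [[0,0,-0.006],[0,0,0],0]
    - [[0,0,-0.02],[0,0,0],0]
    - [[0,0,-0.05],[0,0,0],0]
    - [[-0.03,-0.04,-0.08],[0,0,0],0]

```text
clock: 4.28
ee_pos: [0.5642, 0.105, 0.1955]
tcp_rot: [0.17, 0.985, -0.003, -0.004]
wrist_force: [0.7, -0.4, -0.3]
width: -0.002
```

```bash
python3 -c "
from h import *
to((45,-135,190),(45,-135,125))
c=get_image('side'); cv2.imwrite('pics/s3.png',cv2.resize(c['image'][100:270,150:350],None,fx=4,fy=4-.5)[:,:,::-1])"
```

```text
t 4.28 at [-14.9  15.7 183.5] F [ 0.7 -0.4 -0.3] turn [-0.45 -0.34  0.21]
(45, -135, 190) [-0.0593 -0.151  -0.0057]
(45, -135, 125) [-0.0596 -0.1504  0.0593]
```

View pics/s3.png

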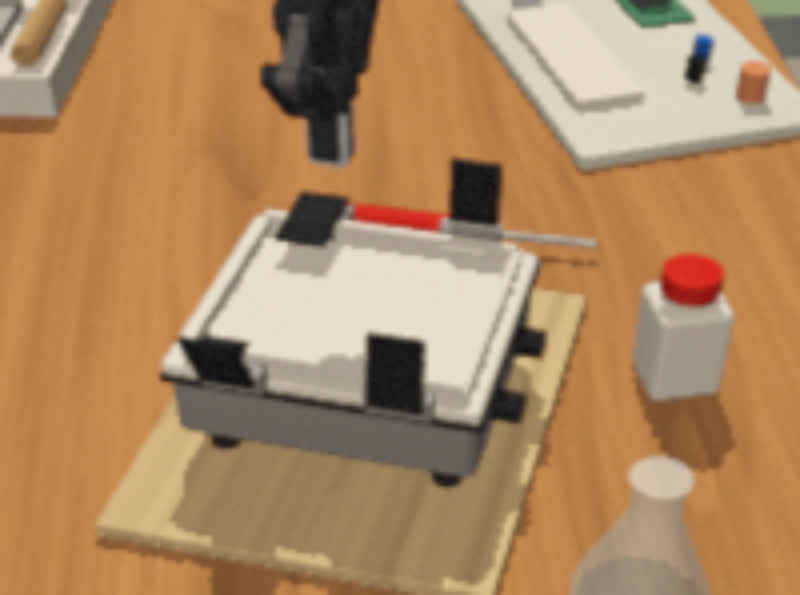

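```bash
python3 -c "
from h import *
S=dict(np.load('side0.npz'))
f=lambda x,y:(150+x/4-.4,100+y/3.5-.4)
def ony(uv,y):
    p,d=ray(S,*uv); B=np.r_[BY,0]; s=(y/1000-(p-np.r_[C,0])@B)/(d@B); return tob(p+s*d)
for uv in [(305,193),(348,203)]: print('rear',[ony(f(*uv),y) for y in (78,82,86)])
for uv in [(325,243),(280,232)]: print('tip',[ony(f(*uv),y) for y in (31,35,39)])
for uv in [(450,222),(500,228)]: print('a base at hinge outer',[ony(f(*uv),y) for y in (78,82,86)])
print('lid rim front b corner',ony(f(480,418),-75), 'back',ony(f(268,212),75),ony(f(540,255),75))
"
```

```text
rear [array([-52.4,  78. , 109.1]), array([-53.9,  82. , 106. ]), array([-55.3,  86. , 102.8])]
rear [array([-26.2,  78. , 105.7]), array([-27.5,  82. , 102.6]), array([-28.8,  86. ,  99.4])]
tip [array([-25.6,  31. , 108. ]), array([-27. ,  35. , 104.7]), array([-28.4,  39. , 101.3])]
tip [array([-51.9,  31. , 111.8]), array([-53.5,  35. , 108.4]), array([-55. ,  39. , 105.1])]
a base at hinge outer [array([ 35.2,  78. , 101.8]), array([34.3, 82. , 98.6]), array([33.4, 86. , 95.4])]
a base at hinge outer [array([ 64.9,  78. , 102.6]), array([64.1, 82. , 99.4]), array([63.3, 86. , 96.3])]
lid rim front b corner [ 88.7 -75.   83.1] back [-75.6  75.   90.9] [89.8 75.  87.2]
```

Clip d now lies flat in the side crop, around (315,220). The stiff stop came at board z≈102.6 mm, which puts the pin at about 93.6 mm, within the given range. Next is the opposite clip, b.

Request:
send_rows:
  targets:
    - [[-0.02,-0.05,0],[0,0,0],0]
    - [[-0.04,-0.1,0],[0,0,0],0]
    - [[-0.06,-0.149,0],[0,0,0],0]
    - [[-0.06,-0.149,0.03],[0,0,0],0]
    - [[-0.06,-0.149,0.06],[0,0,0],0]

```text
clock: 4.95
ee_pos: [0.5757, -0.0639, 0.1426]
tcp_rot: [0.173, 0.985, -0.005, 0.002]
wrist_force: [0.1, 0.2, -0.3]
width: 0.003
```

```bash
python3 -c "
from h import *
to((45,-133,122),(45,-62,121))"
```

```text
t 4.95 at [  53.1 -139.3  130.6] F [ 0.1  0.2 -0.3] turn [-0.49  0.36 -0.1 ]
(45, -133, 122) [0.0082 0.0064 0.0085]
(45, -62, 121) [0.0083 0.0774 0.0089]
```

Request:
send_rows:
  targets:
    - [[0.006,0.006,0.007],[0,0,0],0]
    - [[0.008,0.012,0.008],[0,0,0],0]
    - [[0.008,0.02,0.008],[0,0,0],0]
    - [[0.008,0.027,0.008],[0,0,0],0]
    - [[0.008,0.034,0.008],[0,0,0],0]

```text
clock: 5.58
ee_pos: [0.5807, -0.0286, 0.1352]
tcp_rot: [0.173, 0.985, -0.005, 0.003]
wrist_force: [-0.3, 0.2, -0.8]
width: -0.001
```

```bash
python3 -c "
from h import *
to((45,-62,120))"
```

```text
t 5.58 at [  45.9 -104.4  123.2] F [-0.3  0.2 -0.8] turn [-0.47  0.45 -0.08]
(45, -62, 120) [0.001  0.0424 0.0029]
```

Request:
send_rows:
  targets:
    - [[0.001,0.008,0.001],[0,0,0],0]
    - [[0.001,0.016,0.002],[0,0,0],0]
    - [[0.001,0.025,0.003],[0,0,0],0]
    - [[0.001,0.034,0.003],[0,0,0],0]
    - [[0.001,0.043,0.003],[0,0,0],0]

```text
clock: 6.2
ee_pos: [0.5945, 0.0128, 0.1317]
tcp_rot: [0.173, 0.985, -0.005, 0.003]
wrist_force: [-0.2, -0.2, 0.3]
width: -0.001
```

```bash
python3 -c "
from h import *
to((45,-54,110))"
```

```text
t 6.2 at [ 44.8 -60.8 119.7] F [-0.2 -0.2  0.3] turn [-0.46  0.43 -0.08]
(45, -54, 110) [-0.0001  0.0069  0.0096]
```

Request:
send_rows:
  targets:
    - [[0,0.004,0.002],[0,0,0],0]
    - [[0,0.007,0.005],[0,0,0],0]
    - [[0,0.007,0.008],[0,0,0],0]
    - [[0,0.007,0.01],[0,0,0],0]

```text
clock: 6.7
ee_pos: [0.5979, 0.0205, 0.1233]
tcp_rot: [0.173, 0.985, -0.003, 0.004]
wrist_force: [-2.7, 3.5, 8.6]
width: -0.0
```

```bash
python3 -c "
from h import *
to((45,-54,103))"
```

```text
t 6.7 at [ 45.4 -52.4 111.3] F [-2.7  3.5  8.6] turn [-0.3   0.51 -0.12]
(45, -54, 103) [ 0.0005 -0.0015  0.0083]
```

Request:
send_rows:
  targets:
    - [[0,0,0.001],[0,0,0],0]
    - [[0,0,0.0025],[0,0,0],0]

```text
clock: 6.95
ee_pos: [0.5981, 0.0211, 0.1221]
tcp_rot: [0.173, 0.985, -0.003, 0.004]
wrist_force: [-2.5, 2.0, 7.4]
width: 0.002
```

Request:
send_rows:
  targets:
    - [[0,0,0.001],[0,0,0],0]
    - [[0,0,0.0025],[0,0,0],0]

```text
clock: 7.2
ee_pos: [0.5983, 0.0217, 0.1207]
tcp_rot: [0.174, 0.985, -0.002, 0.004]
wrist_force: [-2.3, 3.8, 6.4]
width: -0.0
```

Request:
send_rows:
  targets:
    - [[0,-0.001,0.0015],[0,0,0],0]
    - [[0,-0.001,0.003],[0,0,0],0]

```text
clock: 7.45
ee_pos: [0.5985, 0.0208, 0.1181]
tcp_rot: [0.174, 0.985, -0.002, 0.005]
wrist_force: [-0.5, 0.6, -0.0]
width: -0.005
```

Request:
send_rows:
  targets:
    - [[0,0,0.0015],[0,0,0],0]
    - [[0,0,0.003],[0,0,0],0]

```text
clock: 7.7
ee_pos: [0.5981, 0.0204, 0.1148]
tcp_rot: [0.174, 0.985, -0.002, 0.004]
wrist_force: [-3.0, -0.2, 8.0]
width: -0.001
```

Force on b dropped to 0 near z≈107 mm, then came back at 102.8 mm. That is the snap followed by the stop, at the same height as d. Next is clip a.

Request:
send_rows:
  targets:
    - [[0,0,-0.006],[0,0,0],0]
    - [[0,0,-0.04],[0,0,0],0]
    - [[0,0.01,-0.08],[0,0,0],0]
    - [[0,0.06,-0.085],[0,0,0],0]
    - [[0,0.12,-0.085],[0,0,0],0]

```text
clock: 8.32
ee_pos: [0.6398, 0.1338, 0.2015]
tcp_rot: [0.175, 0.985, -0.002, 0.006]
wrist_force: [-0.1, -0.2, 0.5]
width: -0.003
```

```bash
python3 -c "
from h import *
to((45,135,185),(45,135,122))"
```

```text
t 8.32 at [ 46.5  68.4 189.5] F [-0.1 -0.2  0.5] turn [-0.07  0.71 -0.33]
(45, 135, 185) [0.002  0.0666 0.0044]
(45, 135, 122) [0.0027 0.0667 0.0674]
```

Request:
send_rows:
  targets:
    - [[0.001,0.045,0],[0,0,-0.3],0]
    - [[0.002,0.066,0.01],[0,0,-0.3],0]
    - [[0.002,0.067,0.04],[0,0,-0.3],0]
    - [[0.002,0.067,0.066],[0,0,-0.3],0]
    - [[0.002,0.064,0.067],[0,0,-0.3],0]

```text
clock: 8.95
ee_pos: [0.6579, 0.1928, 0.1303]
tcp_rot: [0.172, 0.985, -0.003, 0.003]
wrist_force: [-0.7, 0.4, 0.4]
width: 0.001
```

```bash
python3 -c "
from h import *
to((45,104,122),(45,62,120))"
```

```text
t 8.95 at [ 43.5 130.  118.3] F [-0.7  0.4  0.4] turn [-0.34  0.36 -0.04]
(45, 104, 122) [-0.0015 -0.026  -0.0036]
(45, 62, 120) [-0.0016 -0.068  -0.0013]
```

Request:
send_rows:
  targets:
    - [[-0.001,-0.007,-0.003],[0,0,0],0]
    - [[-0.0015,-0.014,-0.004],[0,0,0],0]
    - [[-0.0015,-0.021,-0.004],[0,0,0],0]
    - [[-0.0015,-0.028,-0.004],[0,0,0],0]
    - [[-0.0015,-0.035,-0.003],[0,0,0],0]

```text
clock: 9.57
ee_pos: [0.6477, 0.159, 0.1342]
tcp_rot: [0.172, 0.985, -0.003, 0.003]
wrist_force: [-0.5, 0.6, 1.3]
width: 0.003
```

Request:
send_rows:
  targets:
    - [[0,-0.008,0],[0,0,0],0]
    - [[0,-0.016,0],[0,0,0],0]
    - [[0,-0.024,0],[0,0,0],0]
    - [[0,-0.032,0],[0,0,0],0]

```text
clock: 10.07
ee_pos: [0.6366, 0.1284, 0.1343]
tcp_rot: [0.172, 0.985, -0.003, 0.003]
wrist_force: [0.1, -0.3, -0.1]
width: 0.001
```

```bash
python3 -c "
from h import *
to((45,54,110))"
```

```text
t 10.07 at [ 45.3  62.2 122.3] F [ 0.1 -0.3 -0.1] turn [-0.3   0.42 -0.05]
(45, 54, 110) [ 0.0003 -0.0082  0.0124]
```

Request:
send_rows:
  targets:
    - [[0,-0.004,0.002],[0,0,0],0]
    - [[0,-0.008,0.005],[0,0,0],0]
    - [[0,-0.008,0.008],[0,0,0],0]
    - [[0,-0.008,0.01],[0,0,0],0]

```text
clock: 10.58
ee_pos: [0.6345, 0.1205, 0.1255]
tcp_rot: [0.172, 0.985, -0.003, 0.004]
wrist_force: [-2.3, -2.4, 9.6]
width: -0.002
```

Request:
send_rows:
  targets:
    - [[0,0,0.0015],[0,0,0],0]
    - [[0,0,0.003],[0,0,0],0]

```text
clock: 10.82
ee_pos: [0.6349, 0.1203, 0.1241]
tcp_rot: [0.172, 0.985, -0.004, 0.004]
wrist_force: [-2.8, -2.6, 9.7]
width: 0.004
```

Request:
send_rows:
  targets:
    - [[0,0,0.0015],[0,0,0],0]
    - [[0,0,0.003],[0,0,0],0]

```text
clock: 11.08
ee_pos: [0.6352, 0.1202, 0.1229]
tcp_rot: [0.172, 0.985, -0.004, 0.005]
wrist_force: [-2.9, -1.3, 9.5]
width: 0.002
```

Request:
send_rows:
  targets:
    - [[0,0,0.0015],[0,0,0],0]
    - [[0,0,0.003],[0,0,0],0]

```text
clock: 11.32
ee_pos: [0.6355, 0.1199, 0.1216]
tcp_rot: [0.172, 0.985, -0.004, 0.005]
wrist_force: [-2.4, -1.9, 7.4]
width: -0.002
```

Request:
send_rows:
  targets:
    - [[0,0,0.0015],[0,0,0],0]
    - [[0,0,0.003],[0,0,0],0]

```text
clock: 11.58
ee_pos: [0.6357, 0.1197, 0.1198]
tcp_rot: [0.172, 0.985, -0.005, 0.005]
wrist_force: [-0.8, -1.7, 5.2]
width: -0.001
```

Request:
send_rows:
  targets:
    - [[0,0,0.0015],[0,0,0],0]
    - [[0,0,0.003],[0,0,0],0]

```text
clock: 11.82
ee_pos: [0.6359, 0.1198, 0.1166]
tcp_rot: [0.172, 0.985, -0.004, 0.005]
wrist_force: [1.4, 0.3, 0.2]
width: -0.002
```

Request:
send_rows:
  targets:
    - [[0,0,0.0015],[0,0,0],0]
    - [[0,0,0.0025],[0,0,0],0]

```text
clock: 12.08
ee_pos: [0.6358, 0.12, 0.1149]
tcp_rot: [0.171, 0.985, -0.004, 0.005]
wrist_force: [-3.7, -0.8, 9.6]
width: -0.0
```

Clip a snapped: force fell to about 0, then the stop came at z = 0.1149, the same as for the first two. Clip c is last.

Request:
send_rows:
  targets:
    - [[0,0,-0.006],[0,0,0],0]
    - [[0,0,-0.04],[0,0,0],0]
    - [[0.015,-0.02,-0.08],[0,0,0],0]
    - [[0.045,-0.07,-0.085],[0,0,0],0]
    - [[0.07,-0.12,-0.085],[0,0,0],0]

```text
clock: 12.7
ee_pos: [0.5283, 0.0311, 0.2009]
tcp_rot: [0.171, 0.985, -0.004, 0.006]
wrist_force: [-0.1, -1.4, 0.3]
width: -0.001
```

```bash
python3 -c "
from h import *
to((-45,-135,185),(-45,-135,122))"
```

```text
t 12.7 at [-23.7 -66.  188.9] F [-0.1 -1.4  0.3] turn [-0.35  0.78  0.14]
(-45, -135, 185) [ 0.0216 -0.0689  0.0041]
(-45, -135, 122) [ 0.0224 -0.0685  0.0671]
```

Request:
send_rows:
  targets:
    - [[0.012,-0.045,0],[0,0.5,0],0]
    - [[0.022,-0.068,0.005],[0,0.5,0],0]
    - [[0.022,-0.07,0.03],[0,0.5,0],0]
    - [[0.022,-0.07,0.06],[0,0.5,0],0]
    - [[0.022,-0.067,0.066],[0,0.5,0],0]

```text
clock: 13.32
ee_pos: [0.4837, -0.0251, 0.1328]
tcp_rot: [0.171, 0.985, -0.004, -0.0]
wrist_force: [-1.0, -0.1, 0.2]
width: 0.003
```

```bash
python3 -c "
from h import *
to((-45,-100,122))"
```

```text
t 13.32 at [ -46.5 -134.   120.8] F [-1.  -0.1  0.2] turn [-0.41  0.03  0.1 ]
(-45, -100, 122) [-0.0016  0.034  -0.0014]
```

Request:
send_rows:
  targets:
    - [[-0.001,0.007,-0.001],[0,0,0],0]
    - [[-0.0015,0.014,-0.001],[0,0,0],0]
    - [[-0.0015,0.021,-0.001],[0,0,0],0]
    - [[-0.0015,0.028,-0.001],[0,0,0],0]
    - [[-0.0015,0.036,-0.001],[0,0,0],0]

```text
clock: 13.95
ee_pos: [0.4977, 0.0088, 0.134]
tcp_rot: [0.171, 0.985, -0.004, 0.0]
wrist_force: [-0.4, -1.2, 1.1]
width: 0.002
```

Request:
send_rows:
  targets:
    - [[0,0.008,0],[0,0,0],0]
    - [[0,0.016,0],[0,0,0],0]
    - [[0,0.024,0],[0,0,0],0]
    - [[0,0.032,0],[0,0,0],0]
    - [[0,0.038,0],[0,0,0],0]

```text
clock: 14.58
ee_pos: [0.5107, 0.0452, 0.1337]
tcp_rot: [0.171, 0.985, -0.003, 0.0]
wrist_force: [0.6, -0.3, 0.2]
width: 0.001
```

```bash
python3 -c "
from h import *
to((-45,-54,110))"
```

```text
t 14.57 at [-44.9 -58.7 121.7] F [ 0.6 -0.3  0.2] turn [-0.39  0.07  0.12]
(-45, -54, 110) [0.0001 0.0048 0.0117]
```

Request:
send_rows:
  targets:
    - [[0,0.003,0.002],[0,0,0],0]
    - [[0,0.005,0.005],[0,0,0],0]
    - [[0,0.005,0.008],[0,0,0],0]
    - [[0,0.005,0.01],[0,0,0],0]

```text
clock: 15.08
ee_pos: [0.5135, 0.0506, 0.125]
tcp_rot: [0.171, 0.985, -0.002, 0.001]
wrist_force: [-0.5, 1.5, 7.9]
width: -0.001
```

Request:
send_rows:
  targets:
    - [[0,0,0.0015],[0,0,0],0]
    - [[0,0,0.003],[0,0,0],0]

```text
clock: 15.32
ee_pos: [0.5139, 0.0513, 0.1233]
tcp_rot: [0.172, 0.985, -0.001, 0.001]
wrist_force: [-2.5, 4.4, 9.3]
width: -0.003
```

Request:
send_rows:
  targets:
    - [[0,0,0.0015],[0,0,0],0]
    - [[0,0,0.003],[0,0,0],0]

```text
clock: 15.58
ee_pos: [0.5142, 0.052, 0.1214]
tcp_rot: [0.172, 0.985, -0.001, 0.002]
wrist_force: [-2.4, 4.0, 6.5]
width: -0.004
```

Request:
send_rows:
  targets:
    - [[0,0,0.0015],[0,0,0],0]
    - [[0,0,0.003],[0,0,0],0]

```text
clock: 15.82
ee_pos: [0.5146, 0.0524, 0.1191]
tcp_rot: [0.172, 0.985, 0.0, 0.002]
wrist_force: [-0.4, 1.0, 2.9]
width: -0.0
```

Request:
send_rows:
  targets:
    - [[0,0,0.001],[0,0,0],0]
    - [[0,0,0.0025],[0,0,0],0]

```text
clock: 16.08
ee_pos: [0.5143, 0.0521, 0.1161]
tcp_rot: [0.172, 0.985, -0.0, 0.002]
wrist_force: [0.1, 0.3, 0.4]
width: -0.001
```

Request:
send_rows:
  targets:
    - [[0,0,0.001],[0,0,0],0]
    - [[0,0,0.002],[0,0,0],0]

```text
clock: 16.32
ee_pos: [0.5141, 0.0519, 0.1148]
tcp_rot: [0.172, 0.985, -0.0, 0.001]
wrist_force: [-5.0, -0.3, 10.7]
width: 0.002
```

Request:
send_rows:
  targets:
    - [[0,0,-0.006],[0,0,0],0]
    - [[0,0,-0.04],[0,0,0],0]
    - [[0.01,0,-0.09],[0,0,0],0]
    - [[0.06,0.03,-0.12],[0,0,0],0]
    - [[0.11,0.06,-0.13],[0,0,0],0]

```text
clock: 16.95
ee_pos: [0.4315, 0.1467, 0.2472]
tcp_rot: [0.174, 0.985, 0.001, 0.003]
wrist_force: [0.0, 1.3, -0.2]
width: -0.0
```

Request:
send_rows:
  targets:
    - [[0.04,0.03,0],[0,0,0],0]
    - [[0.04,0.08,0],[0,0,0],0]
    - [[0.04,0.13,0],[0,0,0],0]
    - [[0.04,0.18,0],[0,0,0],0]
    - [[0.04,0.18,0],[0,0,0],0]

```text
clock: 17.58
ee_pos: [0.456, 0.3321, 0.2468]
tcp_rot: [0.172, 0.985, 0.001, 0.003]
wrist_force: [0.3, -0.8, -0.7]
width: -0.001
```

```bash
python3 -c "
from h import *
to()
c=get_image('side'); a=cv2.resize(c['image'][120:290,170:350],None,fx=3.3,fy=3.3)
t=get_image('top'); b=cv2.resize(t['image'][110:280,150:350],None,fx=2.6,fy=2.6)
cv2.imwrite('pics/s4.png',a[:,:,::-1]); cv2.imwrite('pics/t4.png',b[:,:,::-1])"
```

```text
t 17.57 at [-193.7  192.7  234.8] F [ 0.3 -0.8 -0.7] turn [ 0.15  0.35 -0.02]
```

View pics/s4.png

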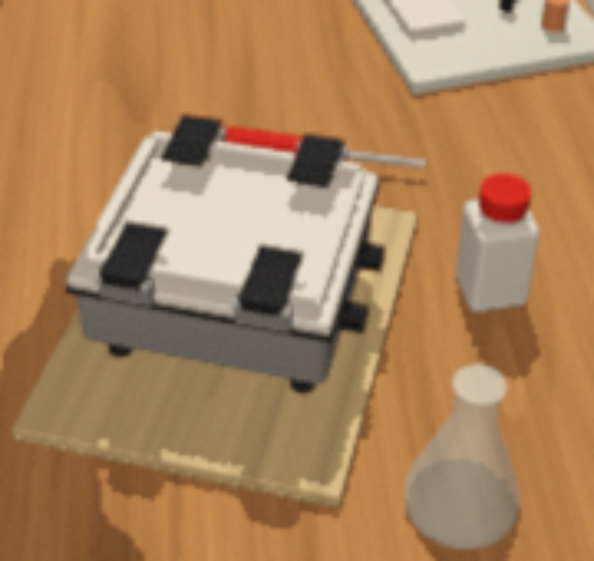

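View pics/t4.png

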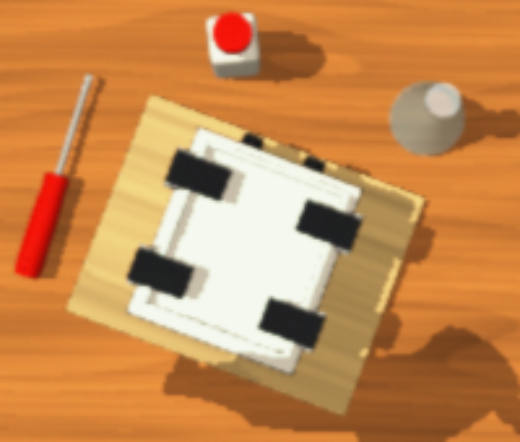

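All four clips lie flat and look alike in both views: top crop near (198,174), (329,225), (292,323) and (161,272). The flask, bottle and screwdriver are in place, and the arm is clear.

```bash
python3 -c "
from h import *
print(ticket.hand_in())"
```

```text
the job is handed in; nothing more can be done
None
```

I folded all four clips over the rim and pressed them home in the order d, b, a, c, so each pair was diagonally opposite. The job is handed in; the clock read about 17.6 s of the 70 s.

- **Snaps:** On b, a and c I felt a clear snap. Resistance ran up to about 10 N, dropped to about 0, and then the hard stop came at the same height (TCP z = 0.1148–0.1149 m).
- **Clip d:** I did not catch the force drop on d, because I pressed it in larger steps. I judged it closed because it stopped at 0.1146 m, matching the other three, and because it lies flat in the pictures.
- **Force:** The highest reading was on d's stop, 22.5 N vertical (about 24 N in total). That is below 30 N, but firmer than I intended; the other three stops read about 8–12 N. I only read the force at the end of each move call, so short peaks in between would not show.
- **Final pictures:** All four clips lie flat and look alike. The flask, bottle and screwdriver look unmoved by eye (I did not measure them), and the gripper is well clear of everything.

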